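Clamp a workpiece by pushing the fixture's stud through its L-shaped slot

TASK

Clamp the aluminium workpiece in the blue fixture: with a fingertip, push the red stud along its L-shaped slot, round the corner and on until it is fully home at the end by the green dot, so that it drives the jaw and the jaw seats the workpiece against the steel stop. Keep the stud down in its slot (do not lift it out), and let the stud do the work: do not touch the jaw or the workpiece with the robot. Leave everything else on the bench where it is, and finish with the robot clear.

Things in the scene. Friction and masses are not known exactly. Their poses are not given: they have to be found in the camera images.
- fixture: blue fixture fixed to the bench: plate 260 (x) x 200 (y) x 20 mm, origin at the centre of its underside. An L-shaped blind slot with a black floor, 16 mm wide, 14 deep, is cut in its top: first leg 80 mm of travel along +y, then a right turn, second leg 50 mm along +x. Beyond it along +x: jaw, workpiece, and a fixed steel stop, face at x = 97.5 mm, 42 mm above the plate
- stud: loose red round stud, 44 mm diameter, 26 mm high, plus a 30 mm black cap 6 mm high; 0.35 kg. Its flat underside slides on the plate; a 13 mm pin below reaches 12 mm into the slot (1.5 mm play each side). Not fastened: stays where left, lifts out if pried up. Origin: centre of the flat underside. Starts 0 to 25 mm along the first leg from slot_start
- slot_start (a point): centre of the stud's underside when its pin stands at the beginning of the first leg (white dot beside it); on the plate's top, 20 mm above the bench; axes as the fixture's
- slot_corner (a point): centre of the stud's underside at the middle of the corner of the L; on the plate's top, axes as the fixture's. Pushed on along the first leg, the pin stops at the wall 1.5 mm past it
- slot_end (a point): centre of the stud's underside when its pin stands against the end of the second leg: fully home (green dot 40 mm beside it); pushing stud, jaw and workpiece there takes under about 10 N, then it stops dead; on the plate's top, axes as the fixture's
- jaw: steel sliding jaw, T-shaped from above: tail 40 mm long (x), 26 wide, 29 above the plate, whose near face the stud meets; crosshead 15 x 100 mm, 42 above the plate with its orange strip. Slides only along fixture +x, 34 mm, about 1.2 N friction, no spring. Origin: foot of the tail's near face, at fixture x = -28 to -20 mm, y = 20 at the start, x = 2 with the stud home
- workpiece_mid (a point): centre, 17 mm above the plate, of the loose aluminium workpiece: 40 (x) x 60 (y) x 34 mm with a 30 mm boss 8 mm high on top, 0.25 kg. It stands between the jaw's crosshead and the steel stop, 5 to 12 mm short of the stop; the jaw pushed home slides it to the stop (nominal gap 0.5 mm, centre at fixture x = 77 mm)
- bushing: bystander: brass drill bushing, 26 mm diameter, 22 mm high, on the plate; origin at the centre of its underside
- bolt: bystander: steel bolt standing on its 20 mm head on the plate, 38 mm high; origin at the centre of its underside
- screwdriver: bystander: screwdriver with a yellow handle lying on the bench beside the fixture's +y side, handle to its own -x
- wrench: bystander: steel wrench lying on the bench beside the fixture's -y side, along its own x
- oil_bottle: bystander: bottle, 56 mm diameter, 150 mm high, on the bench; origin at the centre of its underside
- mug: bystander: white mug, 80 mm diameter, 90 mm high, on the bench; origin at the centre of its underside
- hammer: bystander: hammer lying on the bench, handle to its own -x
Not all that is in view belongs to the job. Several things have the shape of the stud; the one meant has the colours described above.

How it is judged (in metres and radians):
On the way:
1. the stud has been pushed to the corner of the slot (within 8 mm of slot_corner) (distance between stud and slot_corner below 0.008 m), for 0.02 s.
At the end, for the whole second after the job is handed in: the stud stands flat in the slot, fully home: no more than 3 mm short of slot_end along the second leg, within 5 mm across it, at rest; the workpiece is seated, its far face within 4 mm of the steel stop (its centre beyond fixture x = 73.5 mm) (x of stud in the frame of slot_end above -0.003 m and y of stud in the frame of slot_end between -0.005 and 0.005 m and z of stud in the frame of slot_end below 0.003 m and angle between stud's own z axis and vertical below 0.1 rad and x of workpiece_mid in the frame of fixture above 0.0735 m and linear speed of stud below 0.01 m/s); the robot touches nothing.
It fails at once if the stud is lifted (more than 7 mm off the plate) or tipped over (z of stud in the frame of fixture above 0.027 m or angle between stud's own z axis and vertical above 0.4 rad).
It fails at once if the robot pushes on the jaw or the workpiece (over 1 N) (contact force between any of the fingers, the arm and jaw above 1 N or contact force between any of the fingers, the arm and workpiece above 1 N).
It fails at once if the workpiece is lifted (more than 8 mm) or tipped (z of workpiece_mid in the frame of fixture above 0.045 m or angle between workpiece_mid's own z axis and vertical above 0.3 rad).
It fails at once if a bystander is moved (more than 20 mm) (distance of any of bushing, bolt, screwdriver, wrench, oil_bottle, mug, hammer from where it was at the start of the episode above 0.02 m).
It also fails if it takes over 51 s, if anything falls off the work surface, if the arm or the gripper's body presses on something with over 40 N, if the wrist force passes 120 N, or if a joint passes its speed limit or range.

ROBOT

A 6-joint arm with a two-finger parallel gripper is mounted at the origin on the work surface. World frame = base frame: x ahead of the robot, y to its left, z up, the work surface at z = 0. Lengths are in mm, angles in rad, forces in N, time in s.
With the tool pointing down it reaches from about 275 to 1000 mm from the base axis. Payload 8.4 kg.
Tool frame: the origin (TCP) lies at the very end of the fingers, on their centre line; the grasp point (between the pads) lies 19 mm behind it; z points along the fingers, y is the direction in which the jaws open and shut (so a half turn about z gives the same grasp; the last joint's range is limited). The gripper opens to 85 mm and grips with 20 to 120 N. Pads are 22 mm wide; open, the fingers measure 114 mm over their backs; the gripper's body (76 mm by 85 mm) begins 54 mm behind the grasp point. The pads swing forward as they close: fully open they stand 13 mm farther back than shut.
Start: joints at [1.326, 0.353, 1.633, -0, 1.155, -0.002], TCP at [150.262, 606.671, 231.281] pointing down, gripper open.
Joint ranges: [-2.63, 2.63], [-0.92, 2.1], [0.06, 2.66], [-1.3, 4.44], [0, 2.69], [-3.02, 3.02]. Speed limits (rad/s): [2.22, 2.22, 2.79, 3.14, 3.14, 3.14].

INTERFACE

Orientations are given as a 3x3 rotation matrix whose columns are the frame's x, y, z axes.
In Python, from cell import sensors, vision, env gives the robot as it stands.
- The arm moves only by the tool apply_moves, never from a script. Its argument "deltas" is one flat list of numbers, 7 for each row, row after row: the shift along the tool's x, y, z in m, then the turn, a rotation vector about the tool's x, y, z in rad, then the finger opening in m, from 0 to 0.0854. In form: [tx, ty, tz, rx, ry, rz, hand, tx, ty, tz, rx, ry, rz, hand, ...]. A call has 1 to 12 rows; each row is the pose to reach, as a shift and turn from the pose commanded when the call began, along the tool's axes at that moment; what a row does not reach only later rows make up. A row lasts 1/12 s, in which the tool goes at most 41.7 mm and 7.16 degrees, less where a joint would pass 70% of its speed; a pose out of reach is approached as far as the arm can. A call with a gripper value outside its range is refused whole. The fingers move at their own pace and stop on an object; the grip force is fixed at half the most. Time passes only in rows, so rows that repeat a pose let the fingers close. It gives the time, the measured TCP pose, the force and the opening at its end, in the units of the state.
- sensors.get_obs(): the state, without advancing time (a new reading comes with each control period).
- vision.camera(name): name is "scene" or "top" or "wrist"; returns the picture (420x560x3 uint8, red, green, blue); there is no depth.
- vision.camera_params(name): a dict with "fx", "fy", "cx", "cy" (pixels), "distortion" ([k1, k2, p1, p2, k3] as OpenCV has them; the pictures are not rectified), "R" (3x3) and "t" (3): a world point X has camera coordinates R X + t; the wrist camera has in their place "T_tool_cam" (4x4, takes a point from camera to tool coordinates, whose origin is the TCP and whose axes are the flange's). Camera axes: x right, y down, z forward; pixel columns grow to the right and rows downward; lengths in mm; the calibration is good to about 2 mm. A picture is of the moment at which its call begins: read the wrist's pose just before it. camera_params takes no time and is no camera call.
- env.hand_in(): hands the job in, once; it reports no verdict.
The state is a dict: "clock": time; "joint_pos": joint angles; "joint_velocities": joint speeds; "effort": joint torques, N m; "tool_pos": TCP position; "orientation": TCP orientation; "force": force on the tool from outside, world axes, zero at the start; "moment": the same for the moment, N m; "opening": finger opening in mm.
Only numpy, scipy, OpenCV 4.12 (cv2) and the standard library are available. Lean on these libraries where they do the work, as an engineer would, in place of code of your own. Each camera call takes 0.05 s, during which the arm holds its last target.

## Working session

There is one attempt and no reset: what is moved stays moved. The work goes in short steps, Python scripts to look and compute and a tool call to move; the robot and the scene stay as the last step left them, time stands still between calls to the robot, and variables do not carry over. Pictures are saved under pics/ and viewed, and the job is handed in when it is done.

Besides the shell and the picture viewer there is one more tool, called after "Emit:" as name(argument=value, ...), one argument or row to a line, values as JSON. apply_moves: Moves the arm, as the interface text tells. Its arguments: {"type":"object","properties":{"deltas":{"type":"array","items":{"type":"number"}}},"required":["deltas"]}

```bash
mkdir -p pics; ls
python3 - <<'E'
from cell import sensors, vision, env
import cv2,numpy as np
o=sensors.get_obs(); print({k:np.round(v,3).tolist() for k,v in o.items()})
for n in ["scene","top","wrist"]:
    im=vision.camera(n); cv2.imwrite(f"pics/{n}0.png",im[:,:,::-1]); print(n,vision.camera_params(n))
E
```

```text
pics
{'clock': 0.0, 'joint_pos': [1.326, 0.354, 1.634, -0.0, 1.155, -0.002], 'joint_velocities': [-0.002, -0.001, -0.0, 0.001, 0.0, -0.001], 'effort': [-0.001, -60.526, -34.206, 0.0, 0.01, -0.0], 'tool_pos': [150.157, 606.204, 230.568], 'orientation': [[-0.971, 0.24, -0.0], [0.24, 0.971, -0.001], [-0.0, -0.001, -1.0]], 'force': [1.487, 0.646, 0.065], 'moment': [0.024, -0.003, 0.016], 'opening': 85.214}
scene {'fx': 398.458611094908, 'fy': 398.458611094908, 'cx': 278.0885794100401, 'cy': 209.99333066152198, 'distortion': array([-0.09108419,  0.        ,  0.        ,  0.        ,  0.        ]), 'R': array([[ 0.76784385,  0.6406257 ,  0.00381165],
       [ 0.50393371, -0.60031194, -0.6210285 ],
       [-0.39555864,  0.47877373, -0.78377872]]), 't': array([-395.52502287, -229.68096826, 1405.58609958])}
top {'fx': 454.3299503049707, 'fy': 454.3299503049707, 'cx': 291.48235309814413, 'cy': 207.16420737053093, 'distortion': array([-0.1008919,  0.       ,  0.       ,  0.       ,  0.       ]), 'R': array([[ 0.02220125, -0.99971161,  0.00915422],
       [-0.99499341, -0.02298707, -0.09726106],
       [ 0.09744344, -0.00694908, -0.9952168 ]]), 't': array([ -47.61261807,  552.60410214, 1173.64798192])}
wrist {'fx': 360.1167195646579, 'fy': 360.1167195646579, 'cx': 285.1563929994651, 'cy': 217.5185231484553, 'distortion': array([0.01845724, 0.        , 0.        , 0.        , 0.        ]), 'T_tool_cam': array([[ 4.14253188e-04, -9.55699806e-01, -2.94342842e-01,
         7.47207091e+01],
       [ 9.99999595e-01,  1.60712292e-04,  8.85567021e-04,
        -2.39705759e-01],
       [-7.99031717e-04, -2.94343090e-01,  9.55699486e-01,
        -1.42785546e+02],
       [ 0.00000000e+00,  0.00000000e+00,  0.00000000e+00,
         1.00000000e+00]])}
```

View pics/top0.png

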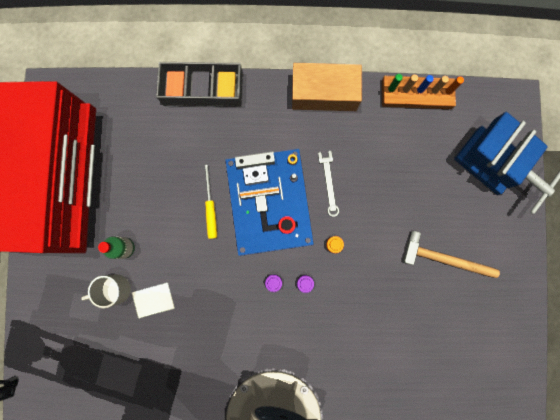

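View pics/scene0.png

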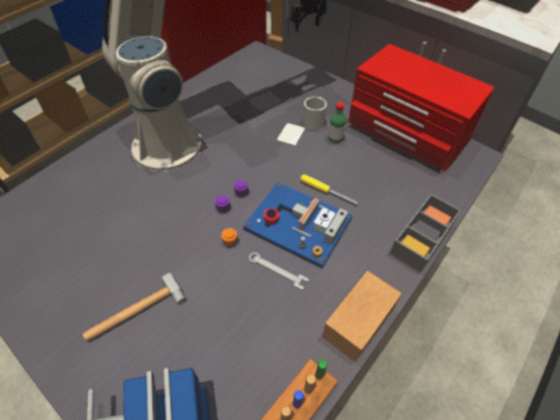

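View pics/wrist0.png

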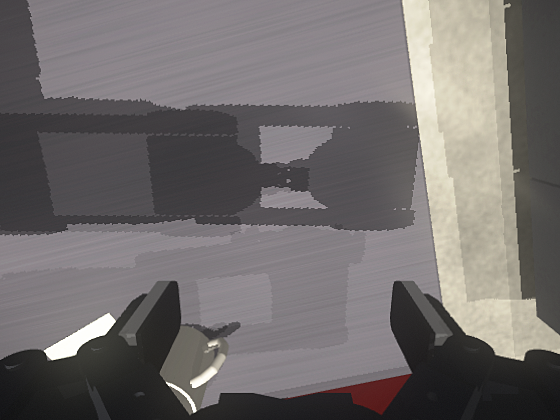

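The candidates shaped like the stud in the top view are red/black (287,225) in the plate's slot, purple (274,283) and (305,283), and orange (335,244). The red one with the black cap, in the slot, fits the description. I'll confirm it in an enlarged crop.

Run:
```python
import cv2
im=cv2.imread("pics/top0.png")[140:265,215:325]
cv2.imwrite("pics/top0c.png",cv2.resize(im,None,fx=4.8,fy=4.8,interpolation=cv2.INTER_CUBIC))
```

```text
(no output)
```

View pics/top0c.png

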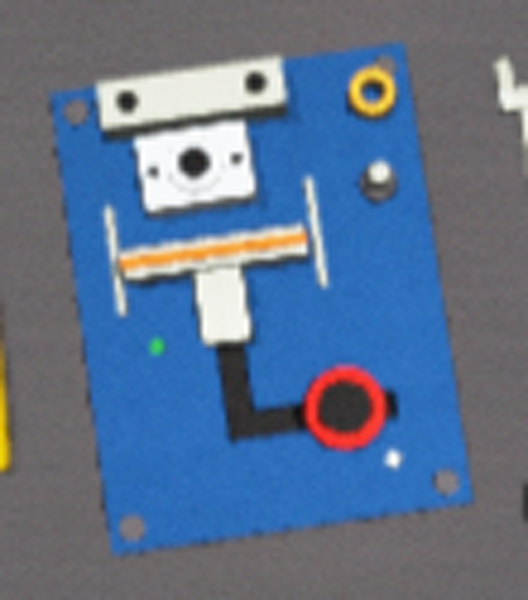

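The crop confirms it: red ring with black cap at crop (345,408), pin in the black L slot, white dot at (393,459), green dot at (156,347). The plate corners in the crop are TL(50,95), TR(405,43), BR(472,500) and BL(113,555). Next I'll fit the fixture pose.

```bash
cat > h.py <<'E'
import numpy as np,cv2
from scipy.optimize import least_squares
from cell import sensors, vision, env
def proj(n,X):
    p=vision.camera_params(n); K=np.array([[p['fx'],0,p['cx']],[0,p['fy'],p['cy']],[0,0,1]])
    return cv2.projectPoints(np.float64(X).reshape(-1,3),cv2.Rodrigues(p['R'])[0],p['t'],K,p['distortion'])[0][:,0]
def unproj(n,px,z):
    p=vision.camera_params(n); K=np.array([[p['fx'],0,p['cx']],[0,p['fy'],p['cy']],[0,0,1]])
    u=cv2.undistortPoints(np.float64(px).reshape(-1,1,2),K,p['distortion'])[:,0]
    d=np.c_[u,np.ones(len(u))]@p['R']; c=-p['R'].T@p['t']
    return c+d*((z-c[2])/d[:,2])[:,None]
def F(q,P):
    P=np.float64(P).reshape(-1,3);c,s=np.cos(q[2]),np.sin(q[2])
    return np.c_[q[0]+c*P[:,0]-s*P[:,1],q[1]+s*P[:,0]+c*P[:,1],P[:,2]]
def Finv(q,W):
    W=np.atleast_2d(W);c,s=np.cos(q[2]),np.sin(q[2]);d=W[:,:2]-q[:2]
    return np.c_[c*d[:,0]+s*d[:,1],-s*d[:,0]+c*d[:,1],W[:,2]]
E
python3 - <<'E'
from h import *
k=lambda P:(np.array(P)+.5)/4.8-.5+[215,140]
px=k([(50,95),(405,43),(472,500),(113,555)])
P=[(130,100,20),(130,-100,20),(-130,-100,20),(-130,100,20)]
r=least_squares(lambda q:(proj("top",F(q,P))-px).ravel(),[600,0,0],x_scale=[100,100,.1])
q=r.x;print(q,np.round(r.fun,2)); np.save("q.npy",q)
print("stud cap",unproj("top",k([(345,408)]),52),Finv(q,unproj("top",k([(345,406)]),52)))
print("dots",Finv(q,unproj("top",k([(156,347),(393,459)]),20)))
print("jaw near",Finv(q,unproj("top",k([(203,345),(249,339)]),49)))
print("wp", Finv(q,unproj("top",k([(195,162)]),62)))
print("bolt,bush", Finv(q,unproj("top",k([(380,175),(372,92)]),[58][0])))
print("pts world",F(q,[(-70,-60,20),(-70,20,20),(-20,20,20)]))
p=proj("scene",F(q,P)); im=cv2.imread("pics/scene0.png")
for a in np.vstack([p,proj("scene",F(q,[(-70,-60,20),(-70,20,20),(-20,20,20)]))]): cv2.circle(im,tuple(int(round(v)) for v in a),1,(0,255,255),-1)
cv2.imwrite("pics/sc.png",cv2.resize(im[170:270,230:370],None,fx=5,fy=5,interpolation=cv2.INTER_CUBIC))
E
```

```text
[5.68757532e+02 2.58570679e+01 1.69248676e-01] [ 0.11 -0.28 -0.37 -0.09  0.24  0.37  0.02 -0.01]
stud cap [[505.63717672 -23.01645244  52.        ]] [[-69.38637901 -37.69967261  52.        ]]
dots [[ -19.90655414   60.8072191    20.        ]
 [-100.26495132  -59.82294569   20.        ]]
jaw near [[-25.40738172  33.34650175  49.        ]
 [-25.80441693   8.3046537   49.        ]]
wp [[71.96772253 23.18990631 62.        ]]
bolt,bush [[ 51.10285221 -74.53382758  58.        ]
 [ 96.85481809 -76.94764844  58.        ]]
pts world [[509.8642288  -45.0765546   20.        ]
 [496.38888418  33.78037336  20.        ]
 [545.67446416  42.20246375  20.        ]]
```

View pics/sc.png

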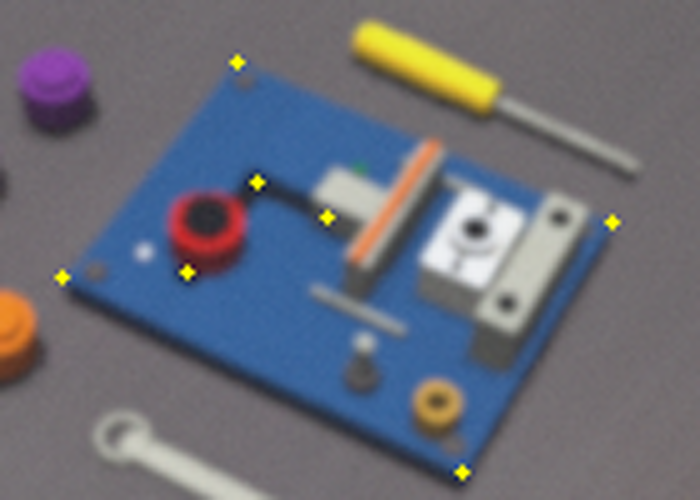

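Both views agree. The dots land at (-19.9,60.8) and (-100,-60), the jaw's near face at x=-25.6, and the stud at fixture (-69.4,-37.7), against the slot's x=-70. Next comes the approach with closed fingers, tool x along fixture -x and tool y along fixture +y.

```bash
cat >> h.py <<'E'
from scipy.spatial.transform import Rotation as Ro
def plan(fx,fy,z):
    q=np.load("q.npy");o=sensors.get_obs();R=np.array(o['orientation'])
    T=F(q,[(fx,fy,z)])[0]; a=q[2]
    Rt=np.array([[-np.cos(a),-np.sin(a),0],[-np.sin(a),np.cos(a),0],[0,0,-1]]);Rt=Rt.T.T
    Rt[:,0]=[-np.cos(a),-np.sin(a),0];Rt[:,1]=[-np.sin(a),np.cos(a),0]
    print("t",round(o['clock'],2),"fixt TCP",np.round(Finv(q,o['tool_pos']),1),"target",T.round(1),"d",np.round(R.T@(T-o['tool_pos'])/1000,4),
      "rot",Ro.from_matrix(R.T@Rt).as_rotvec().round(3),"j",np.round(o['joint_pos'],2),"F",np.round(o['force'],1))
E
python3 -c "
from h import *
plan(-70,-86,120)"
```

```text
t 0.15 fixt TCP [[-314.8  642.7  230.7]] target [514.2 -70.7 120. ] d [-0.5162 -0.5695  0.1113] rot [-0.001 -0.    -0.412] j [ 1.33  0.35  1.63 -0.    1.16 -0.  ] F [ 0.3 -0.1  0.2]
```

Emit:
apply_moves(
  deltas=[-0.028,-0.031,0,0,0,-0.04,0,-0.064,-0.07,0,0,0,-0.08,0,-0.1,-0.11,0,0,0,-0.12,0,-0.136,-0.15,0,0,0,-0.16,0,-0.172,-0.19,0,0,0,-0.2,0,-0.208,-0.23,0,0,0,-0.24,0,-0.244,-0.27,0,0,0,-0.28,0,-0.28,-0.31,0,0,0,-0.32,0,-0.316,-0.35,0,0,0,-0.36,0,-0.352,-0.388,0,0,0,-0.4,0,-0.388,-0.428,0,0,0,-0.412,0,-0.42,-0.463,0,0,0,-0.412,0],
)

```text
clock: 1.15
tool_pos: [387.4, 164.3, 231.4]
orientation: [[-0.986, -0.17, 0.0], [-0.17, 0.986, 0.0], [-0.0, 0.0, -1.0]]
force: [1.4, 1.1, -0.1]
opening: -0.2
```

```bash
python3 -c "
from h import *
plan(-70,-86,120)"
```

```text
t 1.15 fixt TCP [[-155.4  167.1  231.4]] target [514.2 -70.7 120. ] d [-0.0851 -0.2532  0.1115] rot [0.    0.    0.001] j [ 0.4   0.03  2.04 -0.    1.07 -1.34] F [ 1.4  1.1 -0.1]
```

Emit:
apply_moves(
  deltas=[0,0,0,0,0,0,0,0,0,0,0,0,0,0,0,0,0,0,0,0,0],
)

```text
clock: 1.4
tool_pos: [386.9, 166.2, 231.2]
orientation: [[-0.986, -0.167, -0.0], [-0.167, 0.986, 0.0], [0.0, 0.0, -1.0]]
force: [0.0, 0.7, -0.1]
opening: 0.1
```

```bash
python3 -c "
from h import *
plan(-70,-88,120)"
```

```text
t 1.4 fixt TCP [[-155.7  169.   231.2]] target [514.6 -72.7 120. ] d [-0.0861 -0.2569  0.1111] rot [ 0.    -0.    -0.002] j [ 0.4   0.03  2.04  0.    1.07 -1.34] F [ 0.   0.7 -0.1]
```

Emit:
apply_moves(
  deltas=[-0.01,-0.03,0.005,0,0,0,0,-0.02,-0.06,0.02,0,0,0,0,-0.03,-0.09,0.035,0,0,0,0,-0.04,-0.12,0.05,0,0,0,0,-0.05,-0.15,0.065,0,0,0,0,-0.06,-0.18,0.08,0,0,0,0,-0.07,-0.21,0.095,0,0,0,0,-0.08,-0.24,0.105,0,0,0,0,-0.086,-0.257,0.111,0,0,0,0,-0.086,-0.257,0.111,0,0,0,0,-0.086,-0.257,0.111,0,0,0,0,-0.086,-0.257,0.111,0,0,0,0],
)

```text
clock: 2.4
tool_pos: [514.7, -70.7, 120.2]
orientation: [[-0.985, -0.17, -0.001], [-0.17, 0.985, 0.0], [0.001, 0.001, -1.0]]
force: [0.2, 0.3, -0.4]
opening: 0.1
```

Run:
```python
from h import *
plan(-70,-88,30)
for n in ["top","wrist"]:
    cv2.imwrite(f"pics/{n}1.png",vision.camera(n)[:,:,::-1])
```

```text
t 2.4 fixt TCP [[-69.5 -86.1 120.2]] target [514.6 -72.7  30. ] d [ 0.0004 -0.002   0.0902] rot [ 0.001 -0.001  0.002] j [-0.14  0.33  1.95  0.    0.86 -1.88] F [ 0.2  0.3 -0.4]
```

View pics/wrist1.png

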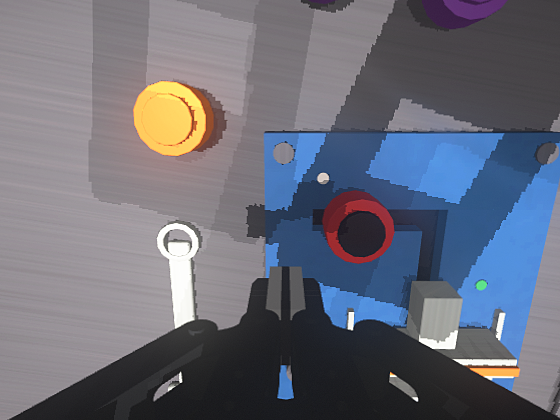

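The wrist view shows the closed fingertips at (285,280) and the red stud at (360,230), ahead in tool +y. I'll verify the stud with this camera and descend.

Run:
```python
from h import *
q=np.load("q.npy");o=sensors.get_obs();p=vision.camera_params("wrist")
K=np.array([[p['fx'],0,p['cx']],[0,p['fy'],p['cy']],[0,0,1]])
for px,z in [((364,235),52),((323,178),20),((481,285),20)]:
    u=cv2.undistortPoints(np.float64([[px]]),K,p['distortion'])[0,0]
    T=p['T_tool_cam'];R=np.array(o['orientation'])
    d=R@T[:3,:3]@[*u,1];c=R@T[:3,3]+o['tool_pos'];print(Finv(q,c+d*(z-c[2])/d[2]).round(1))
```

```text
[[-67.8 -37.3  52. ]]
[[-97.6 -60.6  20. ]]
[[-16.9  59.8  20. ]]
```

Emit:
apply_moves(
  deltas=[0,-0.001,0.025,0,0,0,0,0,-0.001,0.05,0,0,0,0,0,-0.002,0.07,0,0,0,0,0,-0.002,0.082,0,0,0,0,0,-0.002,0.09,0,0,0,0,0,-0.002,0.09,0,0,0,0],
)

```text
clock: 3.0
tool_pos: [514.5, -73.5, 29.3]
orientation: [[-0.986, -0.17, -0.002], [-0.17, 0.986, 0.0], [0.002, 0.001, -1.0]]
force: [-0.6, 0.7, 0.8]
opening: 0.1
```

```bash
python3 -c "
from h import *
plan(-70,-70,30)"
```

```text
t 3.0 fixt TCP [[-70.3 -88.8  29.3]] target [511.5 -54.9  30. ] d [-0.0003  0.0188 -0.0006] rot [ 0.001 -0.002  0.001] j [-0.14  0.48  2.    0.    0.66 -1.89] F [-0.6  0.7  0.8]
```

Emit:
apply_moves(
  deltas=[0,0.005,0,0,0,0,0,0,0.01,0,0,0,0,0,0,0.014,0,0,0,0,0,0,0.018,0,0,0,0,0,0,0.022,0,0,0,0,0,0,0.026,0,0,0,0,0,0,0.03,0,0,0,0,0,0,0.034,0,0,0,0,0],
)

```text
clock: 3.67
tool_pos: [510.2, -40.9, 30.7]
orientation: [[-0.986, -0.168, 0.001], [-0.168, 0.986, -0.0], [-0.001, -0.001, -1.0]]
force: [1.4, -4.0, 3.0]
opening: -0.2
```

Run:
```python
from h import *
plan(-70,-16,30)
for n in ["top","wrist"]:
    cv2.imwrite(f"pics/{n}2.png",vision.camera(n)[:,:,::-1])
```

```text
t 3.67 fixt TCP [[-69.  -55.9  30.7]] target [502.5  -1.7  30. ] d [0.001  0.0399 0.0007] rot [-0.001  0.001 -0.   ] j [-0.08  0.47  2.02 -0.    0.65 -1.82] F [ 1.4 -4.   3. ]
```

View pics/wrist2.png

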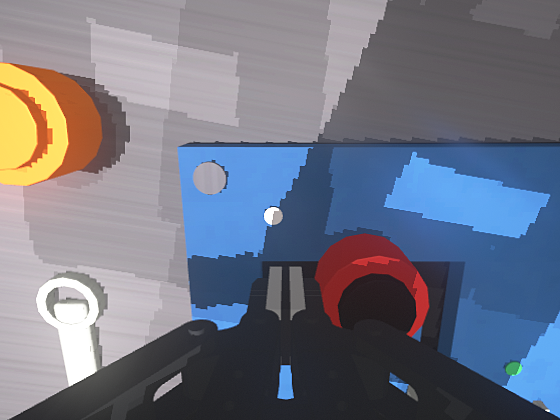

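The stud is moving with the finger at about 4 N. I'll carry on towards the corner.

Emit:
apply_moves(
  deltas=[0,0.004,0,0,0,0,0,0,0.008,0,0,0,0,0,0,0.012,0,0,0,0,0,0,0.016,0,0,0,0,0,0,0.02,0,0,0,0,0,0,0.024,0,0,0,0,0,0,0.028,0,0,0,0,0,0,0.031,0,0,0,0,0,0,0.033,0,0,0,0,0,0,0.034,0,0,0,0,0],
)

```text
clock: 4.6
tool_pos: [503.9, -7.1, 30.2]
orientation: [[-0.986, -0.169, -0.0], [-0.169, 0.986, 0.0], [0.0, 0.0, -1.0]]
force: [0.9, -3.8, 2.3]
opening: -0.2
```

Run:
```python
from h import *
plan(-70,-16,30)
for n in ["top","wrist"]:
    cv2.imwrite(f"pics/{n}3.png",vision.camera(n)[:,:,::-1])
im=cv2.imread("pics/top3.png")[140:265,215:325]
cv2.imwrite("pics/top3c.png",cv2.resize(im,None,fx=4.8,fy=4.8,interpolation=cv2.INTER_CUBIC))
```

```text
t 4.6 fixt TCP [[-69.5 -21.6  30.2]] target [502.5  -1.7  30. ] d [0.0005 0.0056 0.0002] rot [ 0. -0.  0.] j [-0.02  0.46  2.03  0.    0.65 -1.76] F [ 0.9 -3.8  2.3]
```

View pics/wrist3.png

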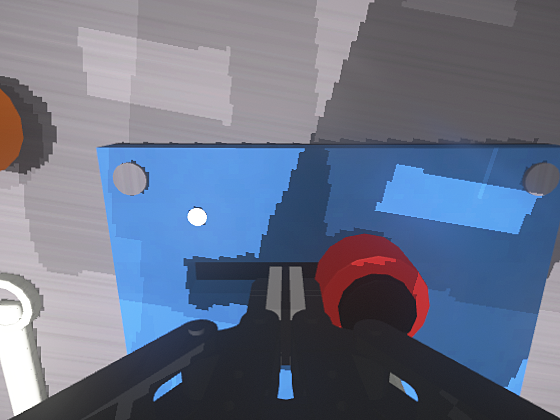

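View pics/top3c.png

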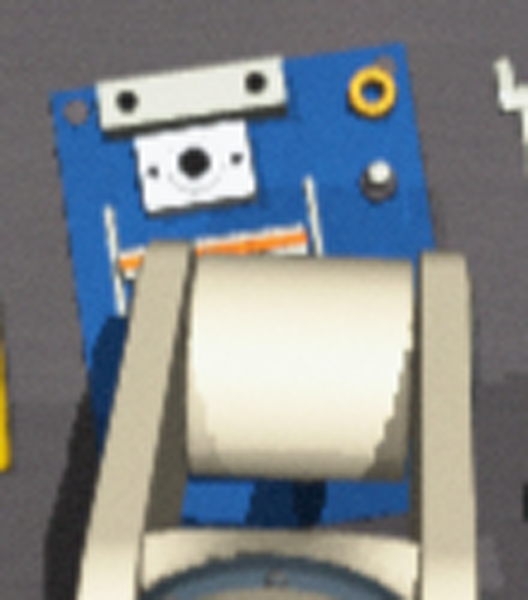

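Emit:
apply_moves(
  deltas=[0,0.002,0,0,0,0,0,0,0.004,0,0,0,0,0,0,0.005,0,0,0,0,0,0,0.005,0,0,0,0,0],
)

```text
clock: 5.03
tool_pos: [502.9, -2.3, 30.2]
orientation: [[-0.986, -0.168, -0.0], [-0.168, 0.986, 0.0], [0.0, 0.0, -1.0]]
force: [0.3, -1.0, 0.9]
opening: -0.2
```

Run:
```python
from h import *
plan(-70,-16,30)
```

```text
t 5.03 fixt TCP [[-69.6 -16.7  30.2]] target [502.5  -1.7  30. ] d [0.0004 0.0007 0.0002] rot [ 0. -0. -0.] j [-0.01  0.46  2.04  0.    0.65 -1.75] F [ 0.3 -1.   0.9]
```

Emit:
apply_moves(
  deltas=[0,0.001,0,0,0,0,0,0,0.002,0,0,0,0,0,0,0.002,0,0,0,0,0],
)

```text
clock: 5.28
tool_pos: [502.7, -0.5, 30.2]
orientation: [[-0.986, -0.168, -0.0], [-0.168, 0.986, 0.0], [0.0, 0.0, -1.0]]
force: [-0.4, -1.1, -0.4]
opening: -0.5
```

Emit:
apply_moves(
  deltas=[0,0.001,0,0,0,0,0,0,0.0015,0,0,0,0,0,0,0.0015,0,0,0,0,0],
)

```text
clock: 5.53
tool_pos: [502.8, 0.4, 30.5]
orientation: [[-0.986, -0.169, 0.0], [-0.169, 0.986, -0.001], [-0.0, -0.001, -1.0]]
force: [-0.1, -6.5, 2.5]
opening: 0.3
```

Run:
```python
from h import *
plan(-70,-16,30)
cv2.imwrite("pics/wrist4.png",vision.camera("wrist")[:,:,::-1])
```

```text
t 5.53 fixt TCP [[-69.3 -14.   30.5]] target [502.5  -1.7  30. ] d [ 0.0007 -0.002   0.0005] rot [-0.001  0.     0.001] j [-0.    0.46  2.04 -0.    0.65 -1.74] F [-0.1 -6.5  2.5]
```

View pics/wrist4.png

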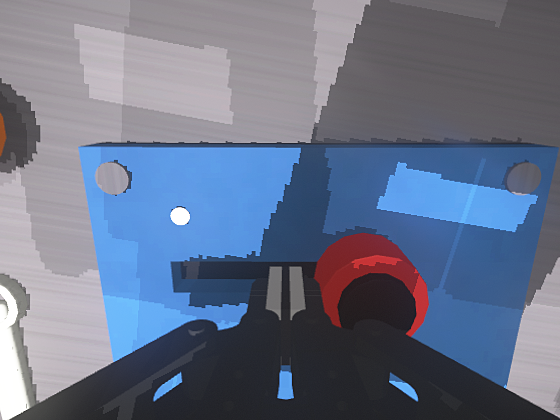

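Emit:
apply_moves(
  deltas=[0,0.001,0,0,0,0,0,0,0.0015,0,0,0,0,0,0,0.0015,0,0,0,0,0],
)

```text
clock: 5.83
tool_pos: [503.0, 1.1, 30.8]
orientation: [[-0.986, -0.169, 0.001], [-0.169, 0.986, -0.002], [-0.001, -0.002, -1.0]]
force: [0.1, -13.0, 5.5]
opening: -0.1
```

The force climbs steeply (13 N) with no travel, so the stud is at the corner wall. I'll back off and go round to the -x side.

Emit:
apply_moves(
  deltas=[0,-0.008,0,0,0,0,0,0.005,-0.018,0,0,0,0,0,0.02,-0.018,0,0,0,0,0,0.035,-0.018,0,0,0,0,0,0.046,-0.015,0,0,0,0,0,0.046,0.005,0,0,0,0,0,0.046,0.022,0,0,0,0,0,0.046,0.032,0,0,0,0,0,0.046,0.032,0,0,0,0,0],
)

```text
clock: 6.58
tool_pos: [451.0, 27.3, 30.3]
orientation: [[-0.985, -0.17, -0.0], [-0.17, 0.985, 0.0], [0.0, 0.0, -1.0]]
force: [-1.0, 0.6, -0.9]
opening: 0.1
```

Run:
```python
from h import *
plan(-113,20,30)
cv2.imwrite("pics/wrist5.png",vision.camera("wrist")[:,:,::-1])
cv2.imwrite("pics/scene5.png",cv2.resize(vision.camera("scene")[170:270,230:370,::-1],None,fx=5,fy=5,interpolation=cv2.INTER_CUBIC))
```

```text
t 6.58 fixt TCP [[-115.9   21.3   30.3]] target [454.   26.5  30. ] d [-0.0029 -0.0013  0.0003] rot [ 0.    -0.     0.001] j [ 0.06  0.41  2.14  0.    0.59 -1.68] F [-1.   0.6 -0.9]
```

View pics/wrist5.png

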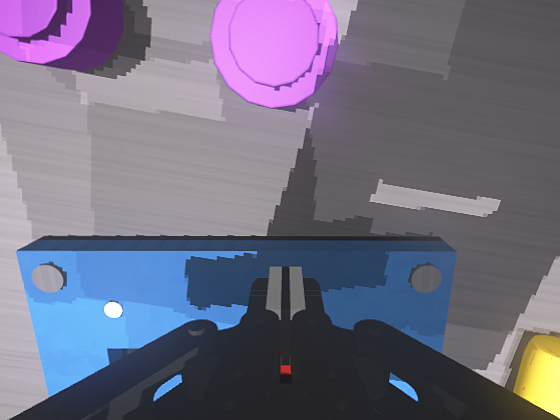

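View pics/scene5.png

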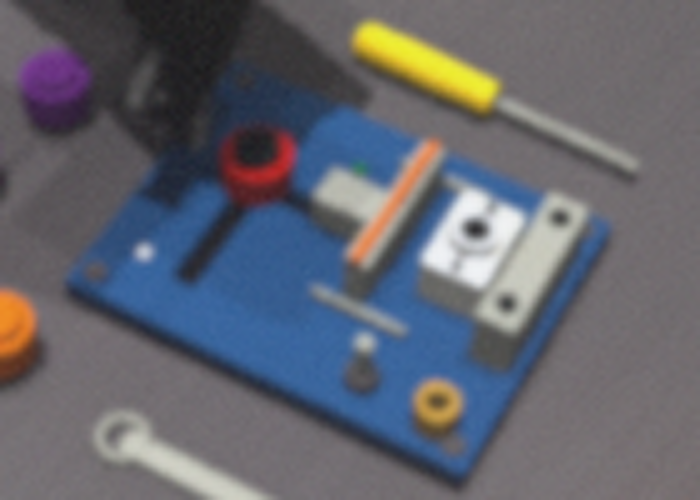

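The stud now stands at the corner, with its cap at crop (257,148). I'll check that number, then push in fixture +x (tool -x).

Run:
```python
from h import *
q=np.load("q.npy")
print(Finv(q,unproj("scene",[(230+256/5,170+147/5)],52)))
```

```text
[[-68.06107434  20.21454938  52.        ]]
```

Emit:
apply_moves(
  deltas=[-0.004,-0.001,0,0,0,0,0,-0.008,-0.001,0,0,0,0,0,-0.012,-0.001,0,0,0,0,0,-0.016,-0.001,0,0,0,0,0,-0.02,-0.001,0,0,0,0,0,-0.024,-0.001,0,0,0,0,0,-0.028,-0.001,0,0,0,0,0,-0.032,-0.001,0,0,0,0,0],
)

```text
clock: 7.35
tool_pos: [482.5, 30.3, 30.0]
orientation: [[-0.986, -0.168, -0.002], [-0.168, 0.986, -0.0], [0.002, 0.0, -1.0]]
force: [-4.1, -0.8, 2.5]
opening: 0.0
```

Run:
```python
from h import *
plan(-53,20,30)
q=np.load("q.npy")
cv2.imwrite("pics/scene6.png",cv2.resize(vision.camera("scene")[170:270,230:370,::-1],None,fx=5,fy=5,interpolation=cv2.INTER_CUBIC))
```

```text
t 7.35 fixt TCP [[-84.3  18.9  30. ]] target [513.1  36.6  30. ] d [-0.0313  0.0011 -0.0001] rot [ 0.    -0.002 -0.   ] j [ 0.06  0.44  2.08 -0.    0.63 -1.68] F [-4.1 -0.8  2.5]
```

View pics/scene6.png

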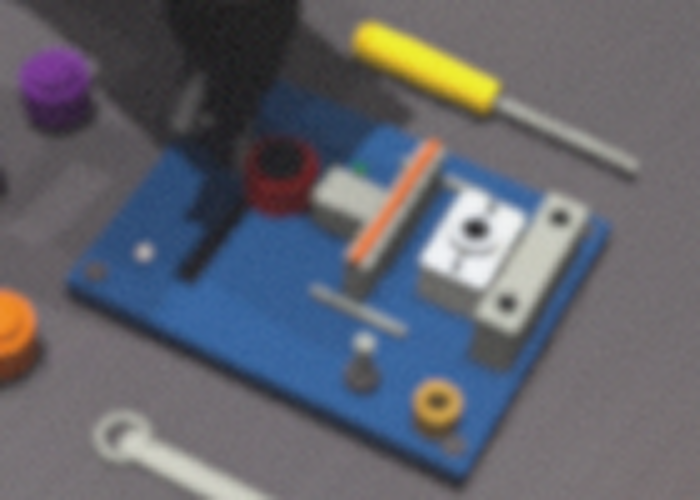

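The stud is moving along the second leg and is about to meet the jaw's tail, with about 4 N of push. Continuing.

Emit:
apply_moves(
  deltas=[-0.003,0.001,0,0,0,0,0,-0.006,0.001,0,0,0,0,0,-0.009,0.001,0,0,0,0,0,-0.012,0.001,0,0,0,0,0,-0.015,0.001,0,0,0,0,0,-0.018,0.001,0,0,0,0,0,-0.021,0.001,0,0,0,0,0,-0.024,0.001,0,0,0,0,0,-0.026,0.001,0,0,0,0,0,-0.026,0.001,0,0,0,0,0],
)

```text
clock: 8.23
tool_pos: [509.5, 36.1, 30.4]
orientation: [[-0.986, -0.168, 0.001], [-0.168, 0.986, 0.0], [-0.001, -0.0, -1.0]]
force: [-1.2, -0.3, -1.3]
opening: -0.3
```

Run:
```python
from h import *
plan(-53,20,30)
cv2.imwrite("pics/scene7.png",cv2.resize(vision.camera("scene")[170:270,230:370,::-1],None,fx=5,fy=5,interpolation=cv2.INTER_CUBIC))
```

```text
t 8.23 fixt TCP [[-56.7  20.   30.4]] target [513.1  36.6  30. ] d [-0.0037 -0.      0.0004] rot [-0.     0.001  0.   ] j [ 0.07  0.47  2.02  0.    0.65 -1.67] F [-1.2 -0.3 -1.3]
```

View pics/scene7.png

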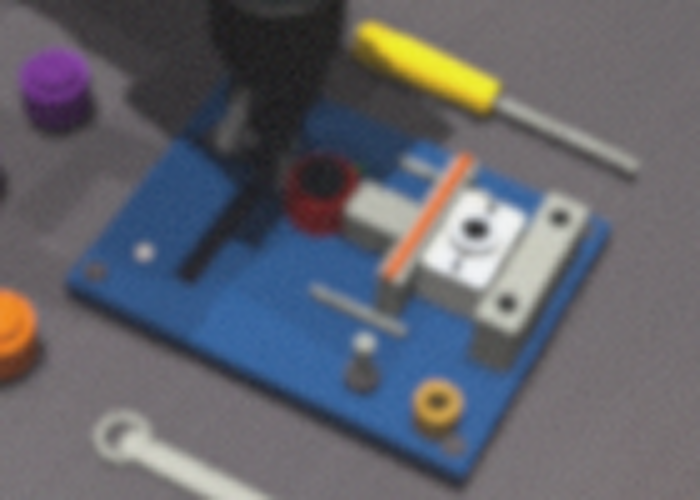

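The jaw has moved and is just reaching the workpiece. From here I'll use small steps until it stops dead.

Emit:
apply_moves(
  deltas=[-0.0015,0,0,0,0,0,0,-0.003,0,0,0,0,0,0,-0.004,0,0,0,0,0,0,-0.004,0,0,0,0,0,0],
)

```text
clock: 8.62
tool_pos: [510.6, 36.3, 30.1]
orientation: [[-0.986, -0.168, -0.004], [-0.168, 0.986, -0.0], [0.004, 0.0, -1.0]]
force: [-9.1, -2.2, 6.2]
opening: 0.2
```

Emit:
apply_moves(
  deltas=[-0.001,0,0,0,0,0,0,-0.002,0,0,0,0,0,0,-0.002,0,0,0,0,0,0],
)

```text
clock: 8.87
tool_pos: [512.4, 36.7, 30.1]
orientation: [[-0.986, -0.168, -0.004], [-0.168, 0.986, -0.0], [0.004, 0.0, -1.0]]
force: [-7.2, -1.8, 4.0]
opening: 0.0
```

Emit:
apply_moves(
  deltas=[-0.001,0,0,0,0,0,0,-0.002,0,0,0,0,0,0,-0.002,0,0,0,0,0,0],
)

```text
clock: 9.12
tool_pos: [514.5, 37.0, 30.1]
orientation: [[-0.986, -0.168, -0.004], [-0.168, 0.986, -0.0], [0.004, 0.0, -1.0]]
force: [-7.6, -1.0, 5.1]
opening: -0.1
```

Emit:
apply_moves(
  deltas=[-0.001,0,0,0,0,0,0,-0.002,0,0,0,0,0,0,-0.002,0,0,0,0,0,0],
)

```text
clock: 9.37
tool_pos: [515.3, 37.2, 30.0]
orientation: [[-0.986, -0.168, -0.006], [-0.168, 0.986, -0.001], [0.006, 0.0, -1.0]]
force: [-11.6, -2.5, 9.1]
opening: 0.0
```

Emit:
apply_moves(
  deltas=[-0.001,0,0,0,0,0,0,-0.002,0,0,0,0,0,0,-0.002,0,0,0,0,0,0],
)

```text
clock: 9.62
tool_pos: [515.3, 37.3, 29.7]
orientation: [[-0.986, -0.169, -0.01], [-0.169, 0.986, -0.001], [0.01, 0.001, -1.0]]
force: [-16.4, -3.3, 12.0]
opening: -0.3
```

Run:
```python
from h import *
plan(-53,20,30)
cv2.imwrite("pics/scene8.png",cv2.resize(vision.camera("scene")[170:270,230:370,::-1],None,fx=5,fy=5,interpolation=cv2.INTER_CUBIC))
```

```text
t 9.62 fixt TCP [[-50.7  20.3  29.7]] target [513.1  36.6  30. ] d [ 0.0023 -0.0003 -0.0003] rot [ 0.001 -0.01   0.   ] j [ 0.07  0.48  2.   -0.    0.67 -1.67] F [-16.4  -3.3  12. ]
```

View pics/scene8.png

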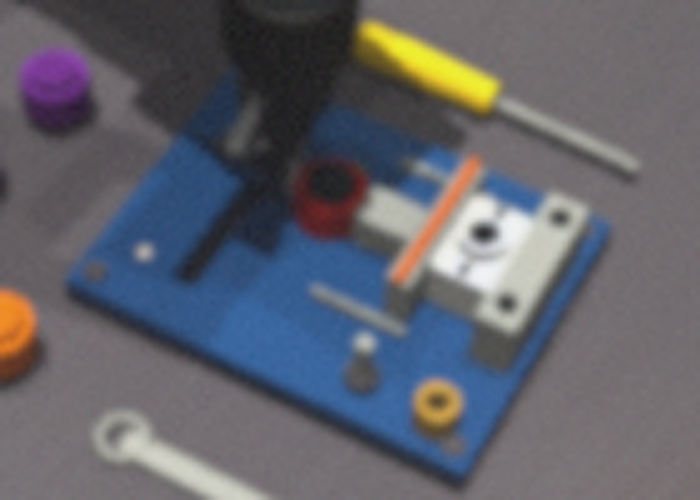

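Run:
```python
from h import *
q=np.load("q.npy")
c=lambda x,y:(230+x/5,170+y/5)
print("stud",Finv(q,unproj("scene",[c(332,181)],52)),"wp boss top",Finv(q,unproj("scene",[c(486,231)],62)))
im=cv2.imread("pics/scene8.png")
for a in proj("scene",F(q,[(-20,20,52),(77,20,62),(77,20,20)])): print((a-[230,170])*5)
```

```text
stud [[-16.64347966  20.18704189  52.        ]] wp boss top [[80.12924596 25.02841062 62.        ]]
[326.8231414  178.96813874]
[477.20075206 234.85693746]
[470.22410717 278.44196062]
```

Emit:
apply_moves(
  deltas=[-0.001,0,0,0,0,0,0,-0.002,0,0,0,0,0,0,-0.002,0,0,0,0,0,0],
)

```text
clock: 9.92
tool_pos: [515.4, 37.4, 29.4]
orientation: [[-0.986, -0.169, -0.014], [-0.169, 0.986, -0.001], [0.014, 0.001, -1.0]]
force: [-21.3, -4.8, 17.2]
opening: -0.0
```

That's a dead stop: 21 N with only 0.1 mm of motion, and the stud measures at or beyond home. I'll back off in tool +x, rise, and swing aside for a clear look.

Emit:
apply_moves(
  deltas=[0.005,0,0,0,0,0,0,0.015,0,0,0,0,0,0,0.03,0,0,0,0,0,0,0.04,0,-0.01,0,0,0,0,0.04,0,-0.04,0,0,0,0,0.04,0,-0.07,0,0,0,0,0.04,0,-0.1,0,0,0,0,0.04,0,-0.13,0,0,0,0,0.04,0,-0.16,0,0,0,0,0.04,0,-0.18,0,0,0,0,0.04,0,-0.2,0,0,0,0,0.04,0,-0.2,0,0,0,0],
)

```text
clock: 10.92
tool_pos: [485.7, 31.7, 234.6]
orientation: [[-0.986, -0.168, 0.008], [-0.168, 0.986, 0.001], [-0.008, -0.001, -1.0]]
force: [1.3, 0.1, 1.3]
opening: -0.1
```

Emit:
apply_moves(
  deltas=[0,0.03,0,0,0,0,0,0,0.06,0,0,0,0,0,0,0.09,0,0,0,0,0,0,0.12,0,0,0,0,0,0,0.15,0,0,0,0,0,0,0.18,0,0,0,0,0,0,0.21,0,0,0,0,0,0,0.24,0,0,0,0,0,0,0.27,0,0,0,0,0,0,0.3,0,0,0,0,0,0,0.3,0,0,0,0,0,0,0.3,0,0,0,0,0],
)

```text
clock: 11.92
tool_pos: [432.1, 328.3, 229.6]
orientation: [[-0.985, -0.171, 0.0], [-0.171, 0.985, 0.0], [-0.0, 0.0, -1.0]]
force: [0.5, -0.5, -1.2]
opening: 0.1
```

Run:
```python
from h import *
t=vision.camera("top")[:,:,::-1]; cv2.imwrite("pics/top9.png",t)
cv2.imwrite("pics/top9c.png",cv2.resize(t[140:265,215:325],None,fx=4.8,fy=4.8,interpolation=cv2.INTER_CUBIC))
plan(0,0,0)
```

```text
t 11.97 fixt TCP [[-83.8 320.1 229.6]] target [568.8  25.9   0. ] d [-0.0835 -0.3201  0.2297] rot [-0.001 -0.     0.001] j [ 0.65  0.23  1.81 -0.    1.1  -1.1 ] F [-0.  -0.6  0.2]
```

View pics/top9c.png

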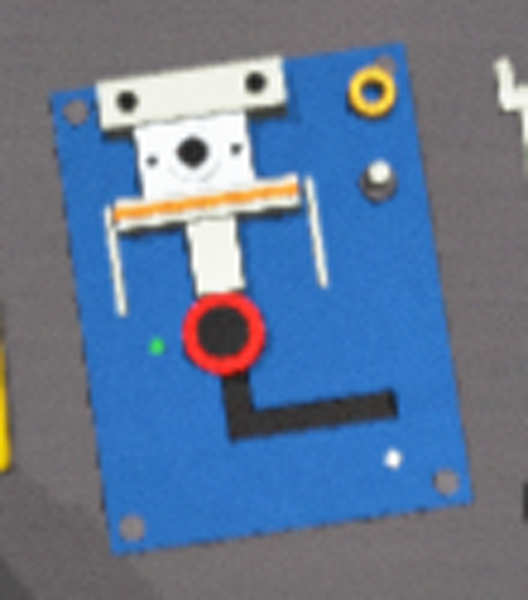

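View pics/top9.png

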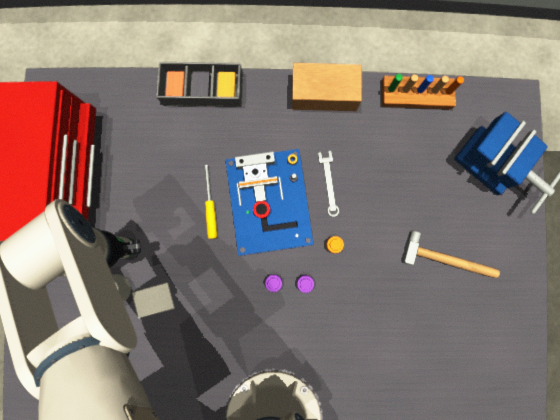

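Run:
```python
from h import *
q=np.load("q.npy")
k=lambda P:(np.array(P)+.5)/4.8-.5+[215,140]
print(Finv(q,unproj("top",k([(224,331)]),52)),Finv(q,unproj("top",k([(193,151)]),62)))
print("home px",(proj("top",F(q,[(-20,20,52),(77,20,62)]))-[215,140]+.5)*4.8-.5)
print("jaw near",Finv(q,unproj("top",k([(195,297),(244,290)]),49)))
```

```text
[[-19.84631746  20.92872914  52.        ]] [[78.0769811  23.43022427 62.        ]]
home px [[225.74571146 331.03104385]
 [199.57437287 152.03196513]]
jaw near [[ 1.04642105 34.00320954 49.        ]
 [ 0.95586831  7.22300569 49.        ]]
```

The stud measures (-19.8, 20.9) against home at (-20,20). The jaw face is at about 1.0 against 2, and the workpiece at x≈78 against 77. The bystanders in view are unmoved and the robot is clear, so I'm handing in.

```bash
python3 -c "
from cell import env
print(env.hand_in())"
```

```text
the job is handed in; nothing more can be done
None
```

The workpiece is clamped and the job is handed in, at about 12 s of the 51 s allowed. `hand_in` gives no verdict, so the result rests on my own checks.

I closed the fingers and pushed the stud along the first leg until it met the corner wall at 13 N. I then went round to its other side and pushed along the second leg until it stopped dead at about 21 N with no further travel. After that I backed off, lifted, and swung the arm aside.

The last top-camera picture gave these positions in the fixture frame:

| Item | Measured (mm) | Target (mm) |
|---|---|---|
| Stud | (-19.8, 20.9) | home (-20, 20) |
| Jaw near face | x ≈ 1.0 | x = 2 |
| Workpiece centre | x ≈ 78 | nominal 77, needs over 73.5 |

- **Corner check:** after the first push the scene camera put the stud at (-68, 20), about 2 mm from the corner point (-70, 20).
- **Camera disagreement:** the scene and wrist cameras read 2–3 mm higher in x than the top camera, and the jaw reads 1 mm low. I put this down to calibration. The dead stop is what confirms the stud is home.
- **Bystanders:** those I could see had not moved. The arm hid the mug and oil bottle in the last picture, so I could not check those two. The fingertips stayed about 230 mm above the bench near them, and no contact force showed.

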